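# Release the tested switch module and put it in its housing

### The arm

A 7-joint arm with a two-finger parallel gripper is mounted at the origin on the work surface. World frame = base frame: x ahead of the robot, y to its left, z up, the work surface at z = 0. Lengths are in mm, angles in rad, forces in N, time in s.
With the tool pointing down it reaches from about 400 to 875 mm from the base axis. Payload 4.4 kg.
Tool frame: the origin (TCP) lies midway between the tips of the shut fingers; the grasp point (between the pads) lies 19 mm behind it (ctrl.pinch_z is the distance from the TCP to the grasp point, in mm); z points along the fingers, y is the line along which they close (so a half turn about z gives the same grasp; the last joint's range is limited). The gripper opens to 85 mm and grips with 20 to 120 N. Pads are 22 mm wide; open, the fingers measure 114 mm over their backs; the gripper's body (76 mm by 85 mm) begins 54 mm behind the grasp point. The pads swing forward as they close: fully open they stand 13 mm farther back than shut.
Start: joints at [-1.385, 0.628, 0.038, 1.517, -0.027, 0.996, -0.02], TCP at [161.921, 629.523, 231.313] pointing down, gripper open.
Joint ranges: [-3.06, 3.06], [-0.37, 2.12], [-1.25, 1.32], [0.18, 2.47], [-1.1, 4.24], [0.23, 1.98], [-2.94, 2.94]. Speed limits (rad/s): [2.57, 2.57, 3.14, 3.14, 3.14, 3.14, 3.14].

### API

Orientations are given as [roll, pitch, yaw] about the fixed x, y, z axes, in that order (R = Rz(yaw) Ry(pitch) Rx(roll)).
In Python, from cell import read_state, cams, order, ctrl gives the robot as it stands.
- The arm moves only by the tool move_arm, never from a script. Its argument "targets" is text: rows parted by semicolons, each of 7 numbers parted by spaces: the gripper's target within -1 to 1 (fully open at 1, half-way at 0, shut at -1), then the shift along the tool's x, y, z in cm, then the turn, a rotation vector about the tool's x, y, z in degrees. A call has 1 to 5 rows; each row shifts and turns the commanded pose from where the row before left it, along the tool's axes as they then stand; what a row does not reach is not made up. A row lasts 1/12 s, in which the tool goes at most 41.7 mm and 7.16 degrees, less where a joint would pass 70% of its speed; a pose out of reach is approached as far as the arm can. A call with a gripper value outside its range is refused whole. The fingers move at their own pace and stop on an object; the grip force is fixed at half the most. Time passes only in rows, so rows that do not move let the fingers close. It gives the time, the measured TCP pose, the force, the opening and the grip force at its end, in the units of the state.
- read_state(): the state, without advancing time (a new reading comes with each control period).
- cams.get_image(name): name is "side" or "top" or "wrist"; returns a dict with "color" (400x640x3 uint8, red, green, blue), "fovy" (degrees; the focal length in pixels is half the picture's height over the tangent of half this angle, whatever the lens; pixels are square), "cx", "cy" (the principal point, pixels), "k1" (the pictures are not rectified: a ray, as slopes to the right and down, at radius r is drawn at 1 + k1 r^2 times it, then the intrinsics apply), "rvec" (rotation vector, rad) and "tvec" (3), from world to camera coordinates, as OpenCV has them. Camera axes: x right, y down, z forward; pixel columns grow to the right and rows downward; lengths in mm; the calibration is good to about 2 mm. A picture is of the moment at which its call begins. There is no depth.
- order.finish_job(): hands the job in; it is judged then, once.
The state is a dict: "clock": time; "qpos": joint angles; "qd": joint speeds; "tau": joint torques, N m; "eef_pos": TCP position; "tool_rot": TCP orientation; "force": force on the tool from outside, world axes, zero at the start; "torque": the same for the moment, N m; "width": finger opening in mm; "gripper_force": force on a finger pad.
Only numpy, scipy, OpenCV 4.12 (cv2) and the standard library are available. Lean on these libraries where they do the work, as an engineer would, in place of code of your own. Each camera call takes 0.05 s, during which the arm holds its last target. There are 200 camera calls.

### The job

The switch module with the green cap has passed its test and is locked down in its test dock: push it in until the latch lets go and it springs up out of the dock, then take it and set it down gently, standing upright, on the floor inside the open yellow housing. Leave the module with the red cap locked in its own dock, and leave the housing and the other things on the bench where they are.

Things in the scene. Friction and masses are not known exactly. Their poses are not given: they have to be found in the camera images.
- green_module: the module to move: a black upright block 44 x 44 mm and 75 mm tall (about 0.12 kg) whose topmost 12 mm is a bright green cap. Origin: centre of its underside; z up along it, x and y square to its side faces. Locked, its top stands only 2 mm above the dock's top face, too little to grip.
- red_module: the same kind of module with a red cap, locked in the red dock; it must stay locked. Origin: centre of its underside.
- green_dock: fixed grey test dock holding the green module, 92 x 92 mm and 110 mm tall, with a blue foot and a square well 47 mm wide (1.5 mm play on each side of the module) open at the top. Origin: centre of its underside on the bench; z up, sides along x and y.
- red_dock: the same dock holding the red module; the two docks may stand either way round. Origin: centre of its underside on the bench.
- green_carrier (a joint): height (m) of the sprung carrier under the green module: 0 locked, + up. Pushing the module's top down 4 mm or more (about 4 N; hard stop at 8 mm) frees the latch for good; once the push is withdrawn it rises in about 0.5 s to +0.036, the module's top then 38 mm above the dock's top. A shorter push leaves it locked. The module only rests on the carrier and lifts off freely.
- red_carrier (a joint): the same for the red module; stays at 0 unless somebody presses it.
- housing: open-topped yellow die-cast housing, loose on the bench, 1.4 kg: 230 mm long (its x), 112 mm wide (its y), 60 mm high; walls 8 mm, floor 12 mm thick, so inside 214 x 96 mm and 48 mm deep. Origin: centre of its underside; z up. It is empty.
- parts_bin: bystander: loose open green bin of fittings, 100 x 100 mm, 55 mm high; origin at the centre of its underside.
- screwdriver: bystander: orange-handled screwdriver lying on the bench, 190 mm long; origin on the bench side at its middle.
- cover: bystander: flat yellow cover plate lying on the bench, 160 x 112 x 10 mm; origin at the centre of its underside.
Not all that is in view belongs to the job. Leave any blue or white look-alike of the green_module alone.

How it is judged:
By the outcome, as a careful person would: the job done as asked, in the order asked, and still so for the second after the job is handed in, with the robot touching nothing.
It also fails if it takes over 54 s, if anything falls off the work surface, if the arm or the gripper's body presses on something with over 40 N, if the wrist force passes 120 N, or if a joint passes its speed limit or range.

## Working session

There is one attempt and no reset: what is moved stays moved. The work goes in short steps, Python scripts to look and compute and a tool call to move; the robot and the scene stay as the last step left them, time stands still between calls to the robot, and variables do not carry over. Pictures are saved under pics/ and viewed, at most 10 in all, crops included, and the job is handed in when it is done.

Besides the shell and the picture viewer there is one more tool, called after ">>>" by a JSON object that holds its "api" and its "payload", one argument or row to a line. move_arm: Moves the arm, as the interface text tells. Its arguments: {"type":"object","properties":{"targets":{"type":"string"}},"required":["targets"]}

```bash
mkdir -p pics
python3 - <<'E'
from cell import read_state, cams, order, ctrl
import cv2,numpy as np,pickle
s=read_state();print(s['clock'],s['eef_pos'],s['tool_rot'],s['width'],ctrl.pinch_z)
D={}
for n in['side','top','wrist']:
    d=cams.get_image(n);D[n]=d;cv2.imwrite(f'pics/a_{n}.png',d['color'][...,::-1])
    print(n,{k:np.round(v,3) for k,v in d.items() if k!='color'})
pickle.dump(D,open('d0.pkl','wb'))
a=[cv2.imread(f'pics/a_{n}.png') for n in D]
E
```

```text
0.0 [161.7669369  628.90468307 230.3913703 ] [-3.13967529e+00  2.01337583e-05  2.88977071e+00] 85.46309521007299 18.700000000000003
side {'fovy': np.float64(54.677), 'cx': np.float64(316.304), 'cy': np.float64(199.91), 'k1': np.float64(-0.086), 'rvec': array([ 0.642, -2.76 ,  0.971]), 'tvec': array([525.256, 214.544, 640.823])}
top {'fovy': np.float64(52.724), 'cx': np.float64(325.213), 'cy': np.float64(196.913), 'k1': np.float64(-0.023), 'rvec': array([ 2.195, -2.174,  0.056]), 'tvec': array([ 12.83 , 596.232, 858.532])}
wrist {'fovy': np.float64(59.81), 'cx': np.float64(327.785), 'cy': np.float64(200.103), 'k1': np.float64(-0.014), 'rvec': array([-2.271, -1.762, -0.282]), 'tvec': array([-648.825,  -43.504,  380.542])}
```

View pics/a_top.png

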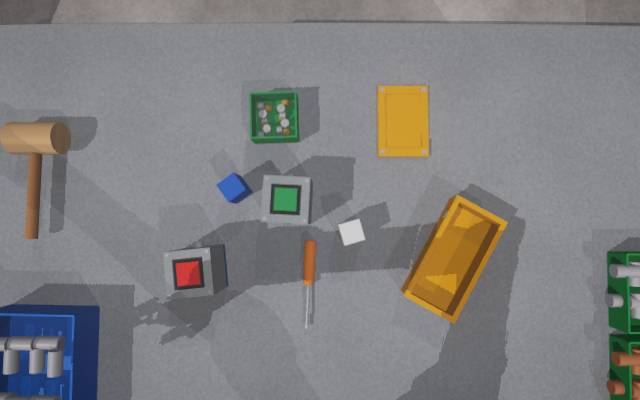

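View pics/a_side.png

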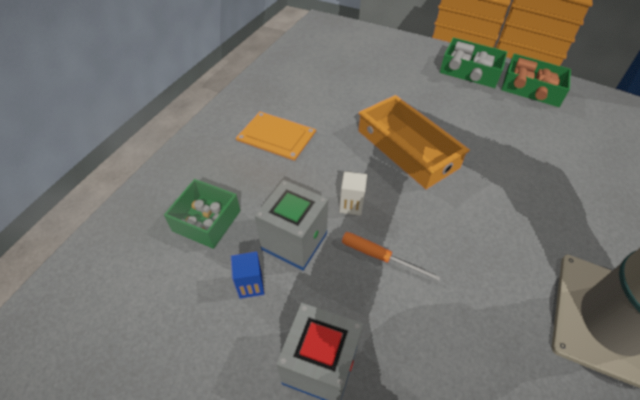

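The top view shows the green dock at about (286,200), the red dock at (188,274) and the open housing at (455,258). The white decoy is at (352,232), the blue one at (233,187) and the screwdriver at (310,280). The side view shows the same layout.

```bash
cat > h.py <<'E'
import cv2,numpy as np
def ray(d,px):
    f=200/np.tan(np.radians(d['fovy'])/2)
    K=np.array([[f,0,d['cx']],[0,f,d['cy']],[0,0,1.]])
    u=cv2.undistortPoints(np.float64(px).reshape(-1,1,2),K,np.array([d['k1'],0,0,0,0.])).reshape(-1,2)
    R=cv2.Rodrigues(np.float64(d['rvec']))[0];t=np.float64(d['tvec']).ravel()
    return -R.T@t,np.c_[u,np.ones(len(u))]@R
def plane(d,px,z):
    c,r=ray(d,px);return (c+r*((z-c[2])/r[:,2])[:,None])[:,:2]
def blobs(d,lo,hi,amin=150):
    h=cv2.cvtColor(d['color'],cv2.COLOR_RGB2HSV);m=cv2.inRange(h,lo,hi)
    cs=cv2.findContours(m,cv2.RETR_EXTERNAL,cv2.CHAIN_APPROX_NONE)[0]
    return sorted([c.reshape(-1,2) for c in cs if cv2.contourArea(c)>amin],key=lambda c:-cv2.contourArea(c))
def rect(d,c,z):
    (x,y),(w,h),a=cv2.minAreaRect(np.float32(plane(d,c,z)));return np.round([x,y,w,h,a],1)
E
python3 - <<'E'
import pickle;from h import *
D=pickle.load(open('d0.pkl','rb'))
for n in['top','side']:
    d=D[n];print(n,'cam',ray(d,[[320,200]])[0].round())
    for nm,lo,hi,z in[('green',(55,90,60),(85,255,255),112),('red',(0,180,120),(5,255,255),112),('yellow',(14,150,60),(28,255,255),60),('or',(5,180,100),(13,255,255),15),('blue',(108,120,60),(125,255,255),75)]:
        for c in blobs(d,lo,hi):print(nm,c.mean(0).round(),rect(d,c,z))
E
python3 -c "
import cv2;a=cv2.imread('pics/a_top.png')[180:340,240:520];cv2.imwrite('pics/crop.png',cv2.resize(a,None,fx=2.8,fy=2.8,interpolation=2))"
```

```text
top cam [542.   9. 894.]
green [274. 116.] [747.9 121.3 102.3  94.2   2.7]
green [622. 289.] [ 411.3 -557.8   63.1  157.    88.4]
green [622. 366.] [ 270.7 -556.4   58.5  122.2   88.8]
green [285. 199.] [585.3  95.6  45.4  45.6  87.3]
red [187. 271.] [440.3 282.   42.2  40.4   7. ]
yellow [453. 256.] [ 472.3 -246.1  126.9  234.9   61.6]
yellow [403. 121.] [ 7.548e+02 -1.425e+02  1.491e+02  1.042e+02  4.000e-01]
or [310. 262.] [455.2  50.7  17.4  90.3  87.7]
blue [ 45. 354.] [272.5 577.4 187.9 207.1   1.2]
blue [234. 188.] [608.9 205.5  55.4  50.1  37.6]
side cam [371. 442. 632.]
green [474.  64.] [ 3.961e+02 -5.126e+02  1.484e+02  1.860e+02  3.000e-01]
green [200. 212.] [715.1 173.3 112.2 107.8   2.1]
green [537.  81.] [ 235.5 -514.6  191.5  151.7   89.3]
green [292. 208.] [583.3  98.7  45.4  46.5  85.3]
red [321. 344.] [439.1 284.9  44.1  45.6   7.6]
yellow [411. 140.] [ 467.2 -221.9  158.3  255.6   61.6]
yellow [543.  27.] [ 237.8 -996.   640.9  245.6   80.1]
yellow [471.  20.] [ 464.1 -887.   410.   217.    89.4]
yellow [275. 135.] [ 7.322e+02 -9.780e+01  1.453e+02  1.025e+02  2.000e-01]
or [367. 247.] [454.6  55.7  23.8  88.9  87.4]
blue [247. 274.] [599.2 226.5  45.9  79.2  37.6]
```

View pics/crop.png

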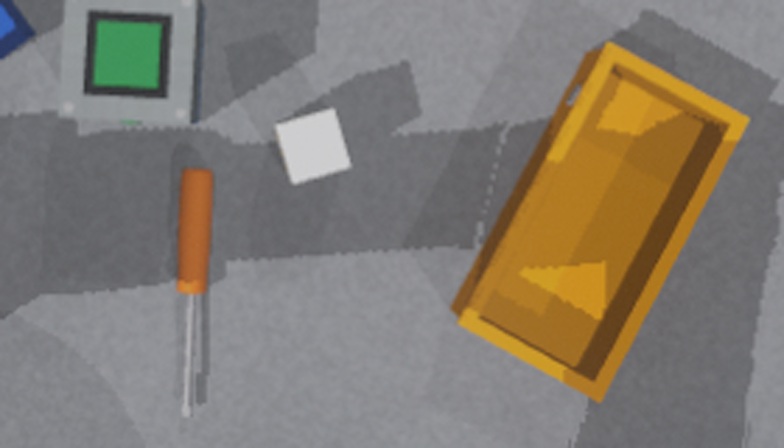

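View pics/a_wrist.png

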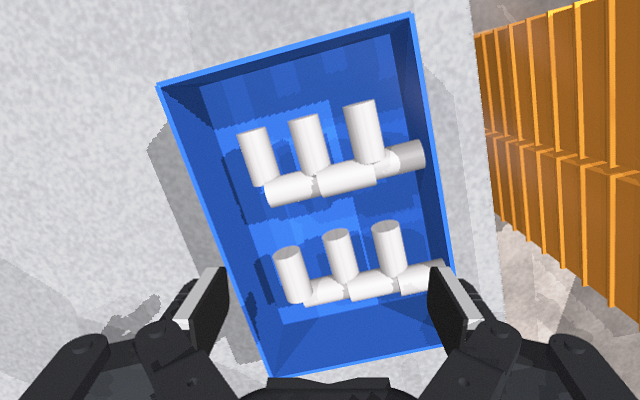

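The crop gives the housing rim corners in the top image at about (459,195), (507,222), (455,324) and (404,294). The wrist camera sees only the blue bin and the open fingers. I'll work out the housing pose, then turn the tool and travel.

Run:
```python
import pickle;from h import *
D=pickle.load(open('d0.pkl','rb'))
p=plane(D['top'],[[458.6,195.4],[507,222],[455,323.6],[404.3,293.6]],60);print(p.round(),p.mean(0).round())
for i in range(4):
    e=p[(i+1)%4]-p[i];print(np.hypot(*e).round(1),np.degrees(np.arctan2(e[1],e[0])).round(1))
```

```text
[[ 599. -258.]
 [ 545. -357.]
 [ 338. -248.]
 [ 397. -145.]] [ 470. -252.]
113.3 -118.5
234.2 152.3
119.1 60.0
231.1 -29.2
```

>>> {"api": "move_arm", "payload": {
  "targets": "-1 0 0 0 0 0 6.6;-1 0 0 0 0 0 6.6;-1 0 0 0 0 0 6.6;-1 0 0 0 0 0 6.6;-1 0 0 0 0 0 6.6"
}}

```text
clock: 0.57
eef_pos: [161.8, 629.3, 230.9]
tool_rot: [-3.141, 0.0, 2.308]
force: [-0.9, 0.5, 0.4]
width: 25.4
gripper_force: 0.0
```

>>> {"api": "move_arm", "payload": {
  "targets": "-1 0 0 0 0 0 6.6;-1 0 0 0 0 0 6.6;-1 0 0 0 0 0 6.6;-1 0 0 0 0 0 6.6;-1 0 0 0 0 0 6.6"
}}

```text
clock: 0.98
eef_pos: [161.7, 629.3, 231.0]
tool_rot: [-3.141, 0.001, 1.732]
force: [0.2, 0.1, -0.5]
width: 0.1
gripper_force: 0.0
```

>>> {"api": "move_arm", "payload": {
  "targets": "-1 0 0 0 0 0 6.6;-1 0 0 0 0 0 6.6;-1 0 0 0 0 0 0;-1 0 0 0 0 0 0"
}}

```text
clock: 1.32
eef_pos: [161.6, 629.4, 230.9]
tool_rot: [3.141, 0.001, 1.511]
force: [0.4, -0.9, -0.3]
width: -0.3
gripper_force: 0.0
```

>>> {"api": "move_arm", "payload": {
  "targets": "-1 -2.5 2.3 0 0 0 0;-1 -2.5 2.3 0 0 0 0;-1 -2.5 2.3 0 0 0 0;-1 -2.5 2.3 0 0 0 0;-1 -2.5 2.3 0 0 0 0"
}}

```text
clock: 1.73
eef_pos: [269.5, 496.2, 231.3]
tool_rot: [-3.142, -0.0, 1.511]
force: [0.2, -0.3, 1.1]
width: -0.2
gripper_force: 0.0
```

>>> {"api": "move_arm", "payload": {
  "targets": "-1 -2.5 2.3 0 0 0 0;-1 -2.5 2.3 0 0 0 0;-1 -2.5 2.3 0 0 0 0;-1 -2.5 2.3 0 0 0 0;-1 -2.5 2.3 0 0 0 0"
}}

```text
clock: 2.15
eef_pos: [376.5, 364.1, 231.5]
tool_rot: [3.142, -0.0, 1.511]
force: [0.3, 0.1, 0.5]
width: 0.2
gripper_force: 0.0
```

>>> {"api": "move_arm", "payload": {
  "targets": "-1 -2.5 2.3 0 0 0 0;-1 -2.5 2.3 0 0 0 0;-1 -2.5 2.3 0 0 0 0;-1 0 0 0 0 0 0;-1 0 0 0 0 0 0"
}}

```text
clock: 2.57
eef_pos: [441.2, 284.1, 231.6]
tool_rot: [3.141, 0.0, 1.505]
force: [-0.4, 0.0, -0.9]
width: -0.0
gripper_force: 0.0
```

Run:
```python
from cell import *
from h import *
import pickle
d=cams.get_image('wrist');s=read_state();pickle.dump((d,s),open('w1.pkl','wb'))
cv2.imwrite('pics/w1.png',d['color'][...,::-1])
print(s['eef_pos'],s['tool_rot'],ray(d,[[320,200]]))
for nm,lo,hi,z in[('green',(55,90,60),(85,255,255),112),('red',(0,180,120),(5,255,255),112)]:
    for c in blobs(d,lo,hi):print(nm,c.mean(0).round(),rect(d,c,z))
```

```text
[439.90689261 285.95156332 231.33785075] [-3.14117939e+00 -4.97160886e-04  1.50791164e+00] (array([448.73978937, 364.12050826, 374.77400894]), array([[-0.04292643, -0.31271763, -0.94913974]]))
green [603. 280.] [679.2 182.8  78.9 106.    3. ]
green [625. 270.] [694.  196.6  14.2  30.4  76.1]
green [507. 354.] [602.4 115.8  12.4  26.5  52.5]
red [326. 192.] [441.7 282.9  44.   45.6   6.7]
```

View pics/w1.png

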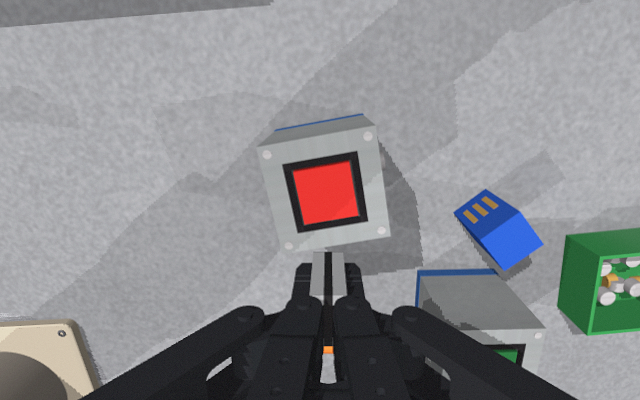

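The wrist view shows the red dock at (326,192) near centre, the blue decoy at (500,230), and the green dock at the lower right, partly behind the gripper.

>>> {"api": "move_arm", "payload": {
  "targets": "-1 -3 2.6 0 0 0 0;-1 -3 2.6 0 0 0 0;-1 -3 2.6 0 0 0 0;-1 -3 2.6 0 0 0 0;-1 -3 2.6 0 0 0 0"
}}

```text
clock: 3.03
eef_pos: [560.2, 129.4, 231.2]
tool_rot: [-3.141, -0.001, 1.513]
force: [0.9, 0.9, -0.5]
width: -0.1
gripper_force: 0.0
```

>>> {"api": "move_arm", "payload": {
  "targets": "-1 -3 2.6 0 0 0 0;-1 0 0 0 0 0 0;-1 0 0 0 0 0 0;-1 0 0 0 0 0 0"
}}

```text
clock: 3.37
eef_pos: [583.2, 99.1, 230.8]
tool_rot: [-3.14, -0.001, 1.511]
force: [0.2, 0.3, 0.2]
width: 0.0
gripper_force: 0.0
```

```bash
cat > look.py <<'E'
from cell import *
from h import *
import sys
z=float(sys.argv[1]);d=cams.get_image('wrist');s=read_state()
if len(sys.argv)>2: cv2.imwrite(sys.argv[2],d['color'][...,::-1])
p=s['eef_pos'];yw=s['tool_rot'][2];print(s['clock'],p.round(1),s['tool_rot'].round(4))
for c in blobs(d,(55,90,60),(85,255,255)):
    r=rect(d,c,z);e=r[:2]-p[:2]
    print('green',c.mean(0).round(),r,'tool dx dy',round(e@[np.cos(yw),np.sin(yw)],1),round(e@[np.sin(yw),-np.cos(yw)],1),'yaw',np.degrees(yw).round(1))
E
python3 look.py 112 pics/w2.png
```

```text
3.4167 [582.9  99.7 230.9] [-3.1399e+00 -1.6000e-03  1.5118e+00]
green [521. 124.] [730.2 139.1  97.4  82.7   2. ] tool dx dy 48.0 144.7 yaw 86.6
green [331. 195.] [587.3  95.8  46.1  44.8  87.9] tool dx dy -3.6 4.6 yaw 86.6
```

View pics/w2.png

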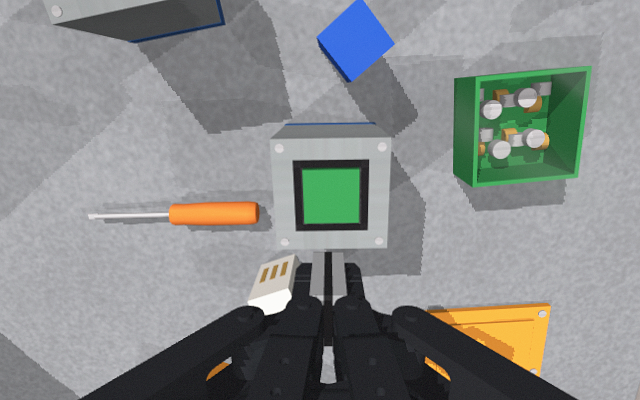

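The green cap is at (331,195) in the wrist view, a few mm from the tool. I'll correct for that, descend and press gently.

>>> {"api": "move_arm", "payload": {
  "targets": "-1 -0.35 0.4 2.8 0 0 -1;-1 0 0 2.8 0 0 0;-1 0 0 2.8 0 0 0;-1 0 0 2.4 0 0 0;-1 0 0 0 0 0 0"
}}

```text
clock: 3.83
eef_pos: [583.2, 95.9, 118.8]
tool_rot: [-3.132, 0.0, 1.529]
force: [-1.5, 0.3, 0.0]
width: -0.2
gripper_force: 0.0
```

>>> {"api": "move_arm", "payload": {
  "targets": "-1 0 0 0 0 0 0;-1 0 0 0.4 0 0 0;-1 0 0 0.3 0 0 0;-1 0 0 0.3 0 0 0;-1 0 0 0 0 0 0"
}}

```text
clock: 4.25
eef_pos: [588.0, 93.3, 113.8]
tool_rot: [3.141, -0.0, 1.525]
force: [-0.5, 0.6, 0.0]
width: 0.0
gripper_force: 0.0
```

>>> {"api": "move_arm", "payload": {
  "targets": "-1 0 0 0.2 0 0 0;-1 0 0 0.2 0 0 0;-1 0 0 0 0 0 0;-1 0 0 0 0 0 0"
}}

```text
clock: 4.58
eef_pos: [588.4, 93.0, 109.8]
tool_rot: [3.14, -0.0, 1.525]
force: [0.3, 0.7, 4.5]
width: 0.5
gripper_force: 2.1
```

>>> {"api": "move_arm", "payload": {
  "targets": "-1 0 0 0.2 0 0 0;-1 0 0 0.2 0 0 0;-1 0 0 0 0 0 0;-1 0 0 0 0 0 0"
}}

```text
clock: 4.92
eef_pos: [588.3, 93.0, 105.4]
tool_rot: [3.141, -0.0, 1.525]
force: [0.4, 0.9, 3.8]
width: -0.2
gripper_force: 2.0
```

>>> {"api": "move_arm", "payload": {
  "targets": "-1 0 0 -3 0 0 0;-1 0 0 -3 0 0 0;-1 0 0 -3 0 0 0;1 0 0 -3 0 0 0;1 0 0 0 0 0 0"
}}

```text
clock: 5.33
eef_pos: [590.9, 92.8, 230.6]
tool_rot: [3.133, -0.002, 1.525]
force: [0.7, 0.0, -0.1]
width: 23.4
gripper_force: 0.0
```

>>> {"api": "move_arm", "payload": {
  "targets": "1 0 0 0 0 0 0;1 0 0 0 0 0 0;1 0 0 0 0 0 0;1 0 0 0 0 0 0;1 0 0 0 0 0 0"
}}

```text
clock: 5.75
eef_pos: [587.1, 92.9, 224.0]
tool_rot: [-3.139, 0.001, 1.525]
force: [1.0, -0.1, -0.3]
width: 83.4
gripper_force: 0.0
```

```bash
python3 look.py 148 pics/w3.png
```

```text
5.8 [587.3  92.9 224.3] [-3.1398e+00  6.0000e-04  1.5249e+00]
green [522. 121.] [710.9 142.9  83.3  70.3   2.2] tool dx dy 55.6 121.1 yaw 87.4
green [325. 204.] [587.6  96.8  46.6  44.8  87.4] tool dx dy 3.9 0.1 yaw 87.4
```

View pics/w3.png

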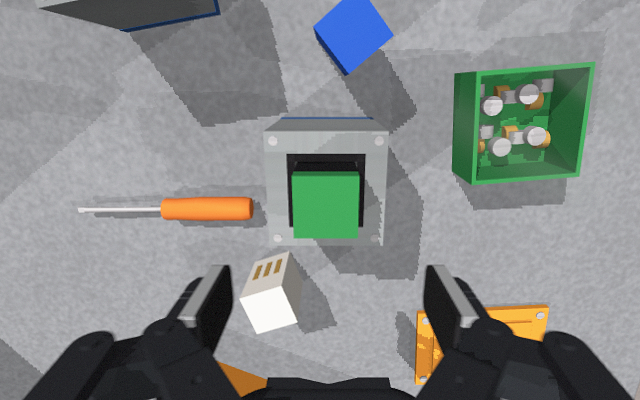

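The module has popped up, with its cap at (325,204), well centred between the fingers and square to them. I'll descend and grip.

>>> {"api": "move_arm", "payload": {
  "targets": "1 0.3 0 2 0 0 0;1 0 0 2.5 0 0 0;1 0 0 2.5 0 0 0;1 0 0 2.5 0 0 0;1 0 0 1.8 0 0 0"
}}

```text
clock: 6.22
eef_pos: [586.7, 95.9, 109.8]
tool_rot: [-3.139, 0.001, 1.525]
force: [-0.0, 0.6, 0.4]
width: 85.4
gripper_force: 0.0
```

>>> {"api": "move_arm", "payload": {
  "targets": "1 0 0 0 0 0 0;1 0 0 0 0 0 0;-1 0 0 0 0 0 0;-1 0 0 0 0 0 0;-1 0 0 0 0 0 0"
}}

```text
clock: 6.63
eef_pos: [588.9, 96.1, 113.7]
tool_rot: [3.139, -0.001, 1.525]
force: [0.9, -1.0, 0.2]
width: 52.0
gripper_force: 0.0
```

>>> {"api": "move_arm", "payload": {
  "targets": "-1 0 0 0 0 0 0;-1 0 0 0 0 0 0;-1 0 0 0 0 0 0;-1 0 0 0 0 0 0"
}}

```text
clock: 6.97
eef_pos: [587.0, 96.2, 112.6]
tool_rot: [-3.14, -0.0, 1.525]
force: [-5.1, 0.8, 4.8]
width: 43.4
gripper_force: 65.6
```

>>> {"api": "move_arm", "payload": {
  "targets": "-1 0 0 -1 0 0 0;-1 0 0 -1.5 0 0 0;-1 0 0 -2 0 0 0;-1 0 0 -2 0 0 0;-1 0 0 -2 0 0 0"
}}

```text
clock: 7.38
eef_pos: [589.2, 95.8, 198.7]
tool_rot: [3.139, 0.0, 1.525]
force: [-1.0, 0.4, -2.1]
width: 43.2
gripper_force: 65.0
```

>>> {"api": "move_arm", "payload": {
  "targets": "-1 0 0 -2 0 0 0;-1 0 0 -1.5 0 0 0;-1 0 0 -1 0 0 0;-1 0 0 0 0 0 0"
}}

```text
clock: 7.72
eef_pos: [590.2, 95.9, 245.0]
tool_rot: [3.135, -0.001, 1.525]
force: [0.4, 0.3, -0.7]
width: 43.4
gripper_force: 65.1
```

>>> {"api": "move_arm", "payload": {
  "targets": "-1 -1.5 -0.4 0 0 0 0;-1 -2.9 -0.8 0 0 0 0;-1 -2.9 -0.8 0 0 0 0;-1 -2.9 -0.8 0 0 0 0;-1 -2.9 -0.8 0 0 0 0"
}}

```text
clock: 8.13
eef_pos: [544.3, -35.4, 241.0]
tool_rot: [-3.14, 0.001, 1.525]
force: [0.1, 0.0, -1.1]
width: 43.2
gripper_force: 65.0
```

>>> {"api": "move_arm", "payload": {
  "targets": "-1 -2.9 -0.8 0 0 0 0;-1 -2.9 -0.8 0 0 0 0;-1 -2.9 -0.9 0 0 0 0;-1 -2.9 -0.9 0 0 0 0;-1 -2.9 -0.9 0 0 0 0"
}}

```text
clock: 8.55
eef_pos: [494.4, -178.1, 241.2]
tool_rot: [-3.14, 0.0, 1.524]
force: [1.3, -0.2, -1.0]
width: 43.1
gripper_force: 65.0
```

>>> {"api": "move_arm", "payload": {
  "targets": "-1 -2.9 -0.9 0 0 0 0;-1 -2.9 -0.9 0 0 0 0;-1 -1.7 -0.4 0 0 0 0;-1 0 0 0 0 0 5.2;-1 0 0 0 0 0 5.2"
}}

```text
clock: 8.97
eef_pos: [468.6, -252.5, 241.3]
tool_rot: [-3.14, 0.001, 1.334]
force: [0.1, 0.1, -1.9]
width: 42.7
gripper_force: 65.0
```

>>> {"api": "move_arm", "payload": {
  "targets": "-1 0 0 0 0 0 5.2;-1 0 0 0 0 0 5.2;-1 0 0 0 0 0 5.2;-1 0 0 0 0 0 0;-1 0 0 0 0 0 0"
}}

```text
clock: 9.38
eef_pos: [470.0, -250.2, 241.4]
tool_rot: [-3.14, 0.001, 1.073]
force: [-0.2, 0.4, -1.2]
width: 43.1
gripper_force: 65.0
```

Run:
```python
from cell import *
from h import *
d=cams.get_image('wrist');s=read_state();cv2.imwrite('pics/w4.png',d['color'][...,::-1])
t=cams.get_image('top')
print(s['clock'],s['eef_pos'],np.degrees(s['tool_rot']))
for c in blobs(d,(14,120,60),(30,255,255),2000):print('w yellow',c.min(0),c.max(0),rect(d,c,60))
for c in blobs(d,(55,90,60),(85,255,255)):print('w green',c.mean(0).round(),rect(d,c,s['eef_pos'][2]+36))
for c in blobs(t,(0,180,120),(5,255,255)):print('t red',rect(t,c,112))
```

```text
9.4333 [ 470.21572866 -250.20432455  241.58746665] [-1.79925321e+02  3.45196913e-02  6.14849154e+01]
w yellow [198 110] [456 230] [ 471.2 -250.4  118.2  235.7   61.6]
w green [328. 305.] [ 474.  -247.7   49.    43.6   61.6]
w green [451. 391.] [ 498.4 -305.2    7.2   14.2    5.1]
```

View pics/w4.png

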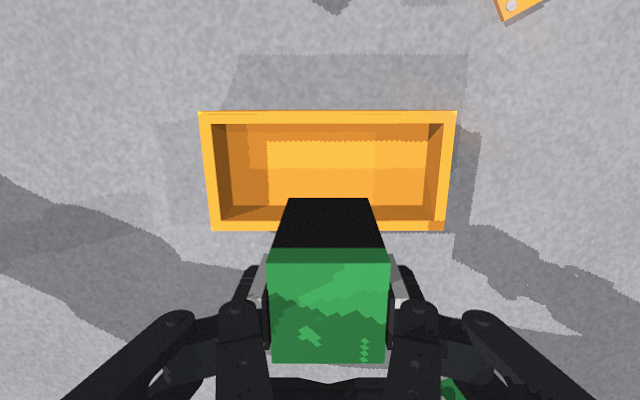

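The housing rim spans (198,110) to (456,230), square to the tool. The upright module is above its middle, so I'll lower it.

>>> {"api": "move_arm", "payload": {
  "targets": "-1 0 0 2 0 0 0;-1 0 0 2.8 0 0 0;-1 0 0 2.8 0 0 0;-1 0 0 2.8 0 0 0;-1 0 0 2.8 0 0 0"
}}

```text
clock: 9.9
eef_pos: [470.9, -250.1, 109.1]
tool_rot: [3.141, -0.0, 1.073]
force: [0.6, 0.1, -1.4]
width: 43.3
gripper_force: 65.1
```

>>> {"api": "move_arm", "payload": {
  "targets": "-1 0 0 2 0 0 0;-1 0 0 1.5 0 0 0;-1 0 0 1 0 0 0;-1 0 0 0 0 0 0;-1 0 0 0 0 0 0"
}}

```text
clock: 10.32
eef_pos: [470.9, -250.3, 65.3]
tool_rot: [-3.141, 0.0, 1.071]
force: [0.7, 0.6, 0.2]
width: 43.5
gripper_force: 65.0
```

>>> {"api": "move_arm", "payload": {
  "targets": "-1 0 0 0.2 0 0 0;-1 0 0 0.2 0 0 0;-1 0 0 0.2 0 0 0;-1 0 0 0 0 0 0"
}}

```text
clock: 10.65
eef_pos: [471.2, -249.9, 59.5]
tool_rot: [3.141, -0.0, 1.072]
force: [0.2, -1.0, -0.5]
width: 43.0
gripper_force: 65.0
```

>>> {"api": "move_arm", "payload": {
  "targets": "-1 0 0 0.15 0 0 0;-1 0 0 0.15 0 0 0;-1 0 0 0.15 0 0 0;-1 0 0 0 0 0 0"
}}

```text
clock: 10.98
eef_pos: [470.8, -249.9, 54.5]
tool_rot: [-3.141, -0.0, 1.071]
force: [-0.6, -1.5, -1.0]
width: 43.0
gripper_force: 65.0
```

>>> {"api": "move_arm", "payload": {
  "targets": "-1 0 0 0.1 0 0 0;-1 0 0 0.1 0 0 0;-1 0 0 0 0 0 0"
}}

```text
clock: 11.23
eef_pos: [471.0, -250.1, 53.0]
tool_rot: [3.141, -0.0, 1.071]
force: [-0.2, 0.2, 1.4]
width: 43.1
gripper_force: 65.3
```

>>> {"api": "move_arm", "payload": {
  "targets": "-1 0 0 0.1 0 0 0;-1 0 0 0 0 0 0;-1 0 0 0 0 0 0"
}}

```text
clock: 11.48
eef_pos: [471.0, -250.1, 53.0]
tool_rot: [3.141, -0.001, 1.071]
force: [-2.5, 1.4, 11.9]
width: 43.0
gripper_force: 66.6
```

The module is resting on the floor. I'll ease off, open and retreat.

>>> {"api": "move_arm", "payload": {
  "targets": "-1 0 0 -0.07 0 0 0;-1 0 0 0 0 0 0;0.2 0 0 0 0 0 0;0.6 0 0 0 0 0 0;0.6 0 0 0 0 0 0"
}}

```text
clock: 11.9
eef_pos: [471.0, -250.0, 52.3]
tool_rot: [-3.142, 0.0, 1.071]
force: [-0.3, -0.1, 1.1]
width: 68.5
gripper_force: 0.0
```

>>> {"api": "move_arm", "payload": {
  "targets": "0.8 0 0 0 0 0 0;0.8 0 0 0 0 0 0;0.8 0 0 -1 0 0 0;0.8 0 0 -2 0 0 0;0.8 0 0 -2.8 0 0 0"
}}

```text
clock: 12.32
eef_pos: [469.6, -249.4, 110.2]
tool_rot: [-3.138, 0.0, 1.071]
force: [1.5, -0.1, -0.5]
width: 77.0
gripper_force: 0.0
```

>>> {"api": "move_arm", "payload": {
  "targets": "0.8 0 0 -2.8 0 0 0;0.8 0 0 -2.8 0 0 0;0.8 0 0 -2.8 0 0 0;0.8 0 0 -2 0 0 0;0.8 0 0 0 0 0 0"
}}

```text
clock: 12.73
eef_pos: [473.0, -251.7, 219.2]
tool_rot: [3.133, -0.001, 1.071]
force: [0.5, -0.6, -0.4]
width: 76.6
gripper_force: 0.0
```

Run:
```python
from cell import *
from h import *
d=cams.get_image('wrist');t=cams.get_image('side');s=read_state()
cv2.imwrite('pics/end.png',np.vstack([cv2.resize(x['color'],(480,300)) for x in(d,t)])[...,::-1])
print(s['clock'],s['eef_pos'],s['force'])
for c in blobs(d,(55,90,60),(85,255,255)):print('w green',c.mean(0).round(),rect(d,c,87))
for c in blobs(d,(14,120,60),(30,255,255),2000):print('w yellow',rect(d,c,60))
for c in blobs(t,(0,180,120),(5,255,255)):print('s red',rect(t,c,112))
```

```text
12.8333 [ 471.27764445 -249.98726786  215.58765621] [-0.13434339 -0.11045356 -0.6080725 ]
w green [323. 186.] [ 473.7 -249.8   45.4   43.1   61.2]
w yellow [ 471.1 -250.4  118.7  235.9   61.4]
s red [438.9 284.9  44.7  45.4   6.8]
```

View pics/end.png

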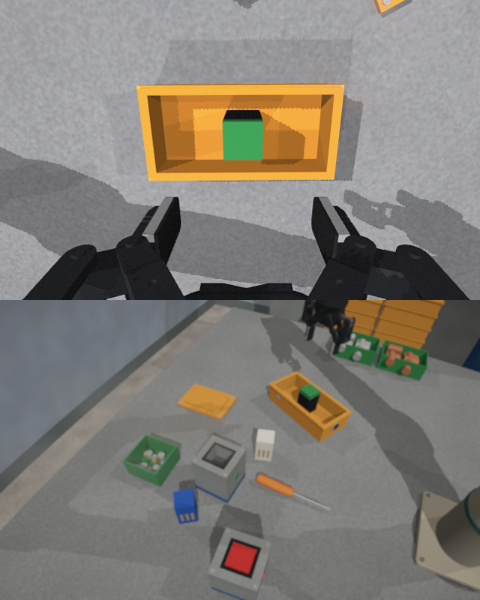

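The module stands upright at the housing's middle, at (243,138) in the upper picture. The housing hasn't moved, and the red module is still locked at (241,558).

```bash
python3 -c "
from cell import order;print(order.finish_job())"
```

```text
the job is handed in; nothing more can be done
None
```

The green module was released from its dock and now stands upright on the housing floor; the red module is still locked, the other things look unmoved in the final pictures, and the job was handed in at about 13 s.

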